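# Bolt the paint chest shut

## Robot

A 6-joint arm with a two-finger parallel gripper is mounted at the origin on the work surface. World frame = base frame: x ahead of the robot, y to its left, z up, the work surface at z = 0. Lengths are in mm, angles in degrees, forces in N, time in s.
With the tool pointing down it reaches from about 350 to 850 mm from the base axis. Payload 8.1 kg.
Tool frame: the origin (TCP) lies between the finger pads; the fingertips stand 8 mm ahead of it and the grasp point (between the pads) lies 11 mm behind it (r.tip_extent is the distance from the TCP to the fingertips, in mm); z points along the fingers, y is the direction in which the jaws open and shut (so a half turn about z gives the same grasp; the last joint's range is limited). The gripper opens to 85 mm and grips with 20 to 120 N. Pads are 22 mm wide; open, the fingers measure 114 mm over their backs; the gripper's body (76 mm by 85 mm) begins 54 mm behind the grasp point. The pads swing forward as they close: fully open they stand 13 mm farther back than shut.
Start: joints at [-70.669, 7.471, 85.268, -0, 87.261, -4.893], TCP at [246.209, -547.162, 239.292] pointing down, gripper open.
Joint ranges: [-169.43, 169.43], [-51.17, 129.36], [1.28, 143.12], [-76.62, 256.62], [0, 156.53], [-152.29, 152.29]. Speed limits (degrees/s): [136.94, 136.94, 159.86, 180, 180, 180].

## Interface

Orientations are given as [roll, pitch, yaw] about the fixed x, y, z axes, in that order (R = Rz(yaw) Ry(pitch) Rx(roll)).
In Python, from bench import sensors, viewer, hand_in, r gives the robot as it stands. The module is installed in compiled form; this text tells all that it offers.
- The arm moves only by the tool move_arm, never from a script. Its argument "rows" is a list that holds one entry, the list of rows, each a list of 6 numbers: the shift along the tool's x, y, z in m, then the turn, a rotation vector about the tool's x, y, z in degrees. In form: [[[tx, ty, tz, rx, ry, rz], ...]]. A call has 1 to 20 rows; each row is the pose to reach, as a shift and turn from the pose commanded when the call began, along the tool's axes at that moment; what a row does not reach only later rows make up. A row lasts 1/10 s, in which the tool goes at most 50 mm and 8.59 degrees, less where a joint would pass 70% of its speed; a pose out of reach is approached as far as the arm can. A call with a gripper value outside its range is refused whole. "grip" is the opening, from 0 (shut) to 1 (fully open), set as the call begins (left out, the last holds). The fingers move at their own pace and stop on an object; "newtons" is the grip in N (left out, the last holds). Time passes only in rows, so rows that repeat a pose let the fingers close. It gives the time, the measured TCP pose, the force and the opening at its end, in the units of the state.
- sensors.sense(): the state, without advancing time (a new reading comes with each control period).
- viewer.snapshot(name): name is "side" or "top"; returns a dict with "color" (400x640x3 uint8, red, green, blue), "camera_matrix" (3x3 intrinsics, pixels), "R" (3x3) and "t" (3): a world point X has camera coordinates R X + t. Camera axes: x right, y down, z forward; pixel columns grow to the right and rows downward; lengths in mm; the calibration is good to about 2 mm. A picture is of the moment at which its call begins. There is no depth.
- hand_in(): hands the job in, once; it reports no verdict.
The state is a dict: "time": time; "joint_pos": joint angles; "qd": joint speeds; "joint_efforts": joint torques, N m; "tool_pos": TCP position; "tcp_rot": TCP orientation; "ft_force": force on the tool from outside, world axes, zero at the start; "wrist_torque": the same for the moment, N m; "finger_gap": finger opening in mm.
Only numpy, scipy, OpenCV 4.12 (cv2) and the standard library are available. Lean on these libraries where they do the work, as an engineer would, in place of code of your own. Each camera call takes 0.05 s, during which the arm holds its last target.

## Task

Bolt the paint chest shut for the night: lift the bolt's red handle out of its open notch, slide the bolt across into the keeper, and drop the handle fully down into the locking notch in the brass plate. That notch sits a little differently on every chest, so feel for it gently and do not force the bolt; leave the jar, mug, bottle and brush where they stand.

Things in the scene. Friction and masses are not known exactly. Their poses are not given: they have to be found in the camera images.
- chest: low wooden paint chest, fixed, 260 mm (x) by 500 (y) by 80 high; origin at the centre of its underside, x points away from the robot at yaw 0. On its top a slide bolt (steel rod 20 mm thick) lies along y: rod axis at chest x +45 mm, height 115 mm (35 above the top). Dark guides at chest y -134 and +35 mm hold the rod: 40 mm wide in x (60 at the foot), 54 mm tall above the chest top.
- keeper (a point): centre of the keeper, on the rod axis at chest y +108 mm: a third guide, on the chest's second lid, which the rod's nose enters when bolted.
- open_notch (a point): centre of the open notch where the handle starts, at chest x +11, y -100, height 115 mm. It is cut, 22 mm wide, in an upright dark steel plate 6 mm thick on the robot's side of the rod, y -131 to -56 mm, rising 56 mm above the chest top. In front of it (chest x +2 to +8 mm) stands the brass plate, 102 mm long, 61 mm tall, with a flat foot 20 mm wide on its robot side.
- bolt (a joint): slide of the bolt in m: 0 = handle centred in the open notch (chest y -100 mm), grows along chest +y towards the keeper, end stop at 0.100; 0.8 N of friction; the handle travels with it. The locking notch, 22 mm wide, is in the brass plate, whose place along y varies and is not reported: its centre is somewhere between 0.056 and 0.084. A handle lying on the plates drops in there, unless a finger rubbing on it holds it up.
- handle (a joint): lift of the handle in rad: 0 = fully down in a notch, stem pointing to the robot (chest -x) and rising 20 degrees above level; grows as it is raised. Clear of the notch walls above about 0.44; lies at 0.40 to 0.44 on top of the plates between or beyond the notches; upright at 1.2, stop at 1.7. Below upright it falls by its own weight (about 0.45 kg).
- grip_bar (a point): centre of the handle's black grip bar, 90 mm long along the bolt axis, 16 thick. It stands on a red stem (12 wide, 14 deep, 120 mm out from the rod axis), 110 mm out along the stem and 24 mm above its centre line, so a finger fits under each half of the bar beside the stem; 95 mm of free space below. A push of 10 N is plenty; over 80 N from the gripper (squeeze included) bends it.
- paint_jar: yellow paint jar, 60 mm across, 90 mm tall, standing on the chest's second, shorter lid (chest +y end); origin at the centre of its base. Leave alone.
- water_mug: white mug, 80 mm across, 90 mm tall, standing on the chest's second, shorter lid (chest +y end); origin at the centre of its base. Leave alone.
- turps_bottle: blue bottle, 66 mm across, 190 mm tall, on the table to the robot's right of the chest; origin at the centre of its base. Leave alone.
- paint_brush: paint brush lying on the table to the robot's left of the chest; origin at its middle underside. Leave alone.

How it is judged:
By the outcome, as a careful person would: the job done as asked, in the order asked, and still so for the second after the job is handed in, with the robot touching nothing.
It also fails if it takes over 54 s, if anything falls off the work surface, if the arm or the gripper's body presses on something with over 40 N, if the wrist force passes 120 N, or if a joint passes its speed limit or range.

## Working session

There is one attempt and no reset: what is moved stays moved. The work goes in short steps, Python scripts to look and compute and a tool call to move; the robot and the scene stay as the last step left them, time stands still between calls to the robot, and variables do not carry over. Pictures are saved under pics/ and viewed, and the job is handed in when it is done.

Besides the shell and the picture viewer there is one more tool, called after "Call:" as name([rows], argument=value, ...), one row to a line, values as JSON. move_arm: Moves the arm, as the interface text tells. Its arguments: {"type":"object","properties":{"rows":{"type":"array","items":{"type":"array","items":{"type":"array","items":{"type":"number"}}}},"grip":{"type":"number"},"newtons":{"type":"number"}},"required":["rows"]}

```bash
mkdir -p pics
cat > h.py <<'E'
import numpy as np, cv2
from bench import sensors, viewer, hand_in, r
def snap(name,fn):
    s=viewer.snapshot(name); cv2.imwrite('pics/'+fn,s['color'][:,:,::-1]); 
    np.savez('pics/'+fn[:-4]+'.npz',K=s['camera_matrix'],R=s['R'],t=s['t'],c=s['color']); return s
def load(fn): return np.load('pics/'+fn+'.npz')
def proj(s,X):
    X=np.atleast_2d(X); c=X@np.array(s['R']).T+np.array(s['t']).ravel(); p=c@np.array(s['K']).T; return p[:,:2]/p[:,2:]
def atz(s,uv,z):
    d=np.linalg.inv(s['K'])@[uv[0],uv[1],1]; R=s['R'];t=s['t'].ravel(); C=-R.T@t; d=R.T@d; return C+d*(z-C[2])/d[2]
E
python3 - <<'E'
from h import *
a=snap('side','s0.png');b=snap('top','t0.png')
for x in(a,b): print(-x['R'].T@x['t'].ravel(), x['R'].round(3).tolist())
print(sensors.sense())
E
```

```text
[ 558.51974733 1239.91183862 1122.3188127 ] [[-1.0, -0.011, 0.008], [-0.013, 0.637, -0.771], [0.004, -0.771, -0.637]]
[ 378.5663016    49.40741552 1110.86980189] [[0.097, -0.995, 0.001], [-0.974, -0.095, -0.206], [0.205, 0.019, -0.979]]
{'time': 0.1, 'joint_pos': array([-7.06683885e+01,  7.50810919e+00,  8.53225573e+01,  1.35424296e-03,
        8.72632952e+01, -4.89216238e+00]), 'qd': array([ 0.02475266, -0.09790892, -0.03719522, -0.07921978, -0.07123206,
        0.03084376]), 'joint_efforts': array([ 5.43287624e-04, -5.70950103e+01, -5.01943016e+01, -3.57442912e-05,
        8.11624748e-03, -2.99021292e-05]), 'tool_pos': array([ 246.05725142, -546.6965919 ,  238.38181527]), 'tcp_rot': array([-1.79906496e+02, -9.36077523e-03,  2.42237005e+01]), 'ft_force': array([ 0.26537801, -0.05018617, -0.08405406]), 'wrist_torque': array([ 0.05488057,  0.01601213, -0.00843883]), 'finger_gap': 85.44407812848634}
```

View pics/s0.png

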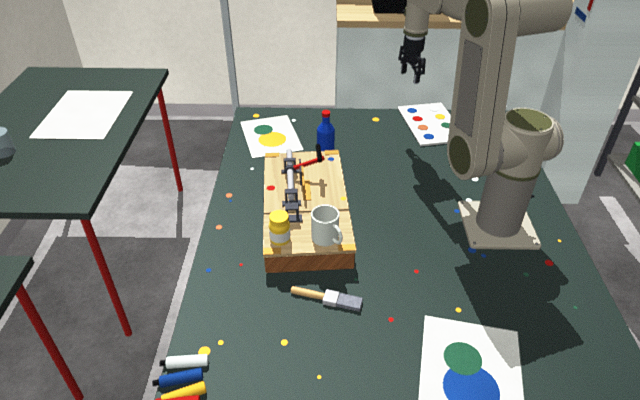

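View pics/t0.png

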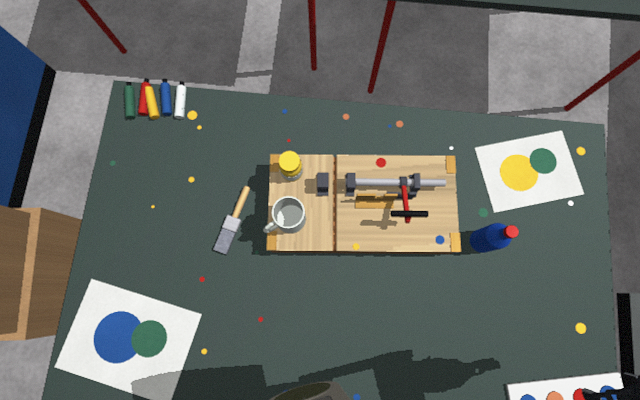

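Run:
```python
import cv2
t=cv2.imread('pics/t0.png')[140:265,255:475]; cv2.imwrite('pics/t0c.png',cv2.resize(t,None,fx=3.6,fy=3.6,interpolation=cv2.INTER_CUBIC))
t=cv2.imread('pics/s0.png')[135:280,245:375]; cv2.imwrite('pics/s0c.png',cv2.resize(t,None,fx=4,fy=4,interpolation=cv2.INTER_CUBIC))
```

```text
(no output)
```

View pics/t0c.png

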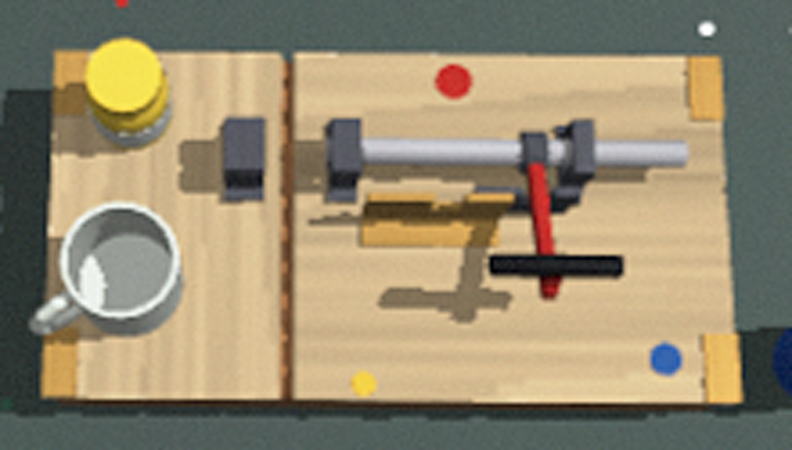

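View pics/s0c.png

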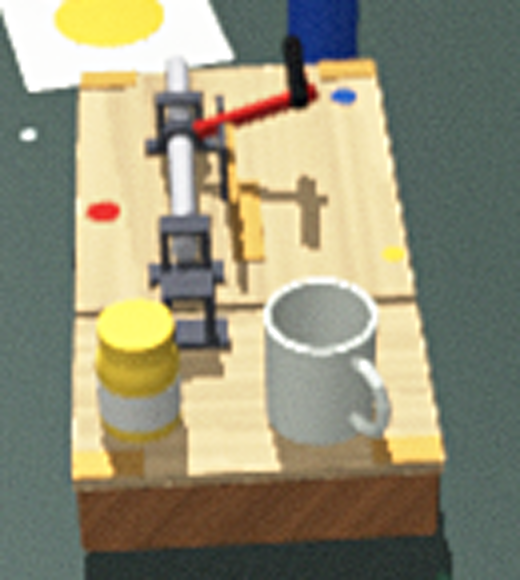

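```bash
cat >> h.py <<'E'
from scipy.optimize import least_squares
def c2w(p,X):
    X=np.atleast_2d(X).astype(float); a=np.radians(p[2]); R=np.array([[np.cos(a),-np.sin(a),0],[np.sin(a),np.cos(a),0],[0,0,1]]); return X@R.T+[p[0],p[1],0]
E
python3 - <<'E'
from h import *
T=load('t0');S=load('s0')
tc=np.array([(53,52),(720,55),(742,403),(40,398)])/3.6+[255,140]
sc=np.array([(80,72),(374,62),(441,463),(72,478)])/4+[245,135]
# top: far-left(+x,+y), far-right(+x,-y), near-right, near-left
Ct=np.array([(130,250,80),(130,-250,80),(-130,-250,80),(-130,250,80)])
Cs=np.array([(130,-250,80),(-130,-250,80),(-130,250,80),(130,250,80)])
f=lambda p:np.r_[(proj(T,c2w(p,Ct))-tc).ravel(),(proj(S,c2w(p,Cs))-sc).ravel()]
o=least_squares(f,[560,0,0]);p=o.x;print(p,o.fun.round(1))
for w in(T,S):
  pass
o2=least_squares(lambda p:f(p)[:8],p);print(o2.x)
o3=least_squares(lambda p:f(p)[8:],p);print(o3.x)
np.save('p.npy',p)
# predict grip bar ends
a=np.radians(20);g=np.array([45-110*np.cos(a)-24*np.sin(a),-100,115+110*np.sin(a)+24*np.cos(a)]);print('g',g,c2w(p,g))
G=g+np.array([[0,45,0],[0,-45,0]])
print('top bar',(proj(T,c2w(p,G))-[255,140])*3.6,'side',(proj(S,c2w(p,G))-[245,135])*4)
print('rod nose/keeper top',(proj(T,c2w(p,[[45,108,134],[45,35,134],[45,-134,134]]))-[255,140])*3.6)
for uv,z in [((358,243),80),((497,246),80),((360,196),141),((515,196),141)]:
  w=atz(T,np.array(uv)/3.6+[255,140],z); a=np.radians(p[2]);d=w[:2]-p[:2]; print('brass',uv,np.array([[np.cos(a),np.sin(a)],[-np.sin(a),np.cos(a)]])@d)
E
```

```text
[620.03594165 -38.34042786   5.01544099] [ 1.4  0.1 -1.3  1.  -1.5 -0.5  1.4 -1.   0.3  0.8 -0.5  0.6  0.2 -0.8
  0.7 -0.1]
[619.5370649  -38.44056259   5.18670282]
[620.47926775 -38.10728716   4.76774439]
g [ -66.57467173 -100.          175.17483866] [[ 562.4585938  -143.77778333  175.17483866]]
top bar [[486.91488796 289.26857111]
 [621.92734421 290.57357305]] side [[320.08651564 105.69763815]
 [311.38337034  42.81996969]]
rod nose/keeper top [[243.77480939 142.50069622]
 [346.4235784  143.48675949]
 [584.09588648 145.76988412]]
brass (358, 243) [-15.86585482  22.80644271]
brass (497, 246) [-17.11902206 -79.93193134]
brass (360, 196) [ 4.95174051 26.23105896]
brass (515, 196) [  6.02765119 -82.37589928]
```

Run:
```python
from h import *
T=load('t0');S=load('s0');p=np.load('p.npy')
P=lambda s:s['K']@np.c_[s['R'],s['t'].ravel()]
def tri(a,b):
    X=cv2.triangulatePoints(P(T),P(S),(np.array(a,float)/3.6+[255,140]).reshape(2,1),(np.array(b,float)/4+[245,135]).reshape(2,1)).ravel();X=X[:3]/X[3]
    q=p.copy();th=np.radians(p[2]);d=X-[p[0],p[1],0];c=np.array([np.cos(th)*d[0]+np.sin(th)*d[1],-np.sin(th)*d[0]+np.cos(th)*d[1],d[2]])
    print(X,c,proj(T,X)-(np.array(a)/3.6+[255,140]))
tri((491,264),(298,98));tri((621,266),(291,42))
tri((550,293),(314,92)) # stem end
tri((556,265),(295,70))
```

```text
[575.54867433 -99.75685351 181.59637438] [-49.68621581 -57.29200862 181.59637438] [[ 0.09650915 -0.3913681 ]]
[ 583.03282731 -186.95315076  176.75808515] [ -49.85378578 -144.80874257  176.75808515] [[ 0.034878   -0.14130746]]
[ 563.67579746 -144.76940635  156.36069751] [ -65.44882038 -101.09423934  156.36069751] [[-0.00638112  0.02567646]]
[ 579.02245189 -143.27620967  178.72911303] [ -50.03038409 -100.94842899  178.72911303] [[ 0.03056237 -0.12362266]]
```

```bash
cat >> h.py <<'E'
from scipy.spatial.transform import Rotation as Ro
import json
Rdown=Ro.from_euler('x',180,degrees=True)
def pose(th,b,back=0.,off=-25.5,lean=15.,p=None,dz=0,half=12.32):
    """TCP pose for handle lift th (rad), slide b (m); back = retreat along tool z mm"""
    p=np.load('p.npy') if p is None else p
    e=np.radians(20+half)+th; Rr=np.hypot(110,24)
    bar=np.array([45-Rr*np.cos(e),-100+1000*b+off,115+Rr*np.sin(e)+dz])
    R=Ro.from_euler('z',p[2],degrees=True)*Ro.from_euler('y',np.degrees(th)-lean,degrees=True)*Ro.from_euler('z',90,degrees=True)*Rdown
    z=R.apply([0,0,1]); return c2w(p,bar)[0]+z*(11-back),R
def row(cur,tgt):
    d=cur[1].inv().apply(tgt[0]-cur[0])/1000; rv=(cur[1].inv()*tgt[1]).as_rotvec(degrees=True)
    return [*d.round(4).tolist(),*rv.round(2).tolist()]
def apply(cur,rw): 
    return cur[0]+cur[1].apply(np.array(rw[:3])*1000), cur[1]*Ro.from_rotvec(rw[3:],degrees=True)
def savecur(c): json.dump([list(c[0]),c[1].as_quat().tolist()],open('cur.json','w'))
def loadcur():
    a=json.load(open('cur.json')); return np.array(a[0]),Ro.from_quat(a[1])
E
python3 - <<'E'
from h import *
cur=(np.array([246.209,-547.162,239.292]),Ro.from_euler('xyz',[-180,0,24.224],degrees=True))
savecur(cur)
up=(cur[0]+[0,0,70],cur[1])
t=pose(0,0,back=100); print(t[0],t[1].as_euler('xyz',degrees=True)); print(row(cur,up)); r1=row(cur,t); print(r1)
print(pose(0,0)[0], row(t,pose(0,0)))
E
```

```text
[ 558.10786218 -169.75761487  261.1621394 ] [165.           0.          95.01544099]
[0.0, -0.0, -0.07, 0.0, 0.0, 0.0]
[0.4393, -0.2162, -0.0219, -13.04, 9.26, -70.36]
[ 583.89066937 -167.4949098   164.56955677] [-0.0, 0.0, 0.1, 0.0, 0.0, 0.0]
```

Call:
move_arm([
  [[0.22, -0.108, -0.06, -6, 4, -35], [0.22, -0.108, -0.06, -6, 4, -35], [0.22, -0.108, -0.06, -6, 4, -35], [0.22, -0.108, -0.06, -6, 4, -35], [0.22, -0.108, -0.06, -6, 4, -35], [0.22, -0.108, -0.06, -6, 4, -35], [0.4393, -0.2162, -0.0219, -13.04, 9.26, -70.36], [0.4393, -0.2162, -0.0219, -13.04, 9.26, -70.36], [0.4393, -0.2162, -0.0219, -13.04, 9.26, -70.36], [0.4393, -0.2162, -0.0219, -13.04, 9.26, -70.36], [0.4393, -0.2162, -0.0219, -13.04, 9.26, -70.36], [0.4393, -0.2162, -0.0219, -13.04, 9.26, -70.36], [0.4393, -0.2162, -0.0219, -13.04, 9.26, -70.36], [0.4393, -0.2162, -0.0219, -13.04, 9.26, -70.36], [0.4393, -0.2162, -0.0219, -13.04, 9.26, -70.36], [0.4393, -0.2162, -0.0219, -13.04, 9.26, -70.36]],
], grip=0.55, newtons=25)

```text
time: 1.7
tool_pos: [557.7, -171.1, 261.5]
tcp_rot: [165.0, 0.0, 94.9]
ft_force: [0.6, 0.2, 1.0]
finger_gap: 47.0
```

Run:
```python
from h import *
savecur(apply(loadcur(),[0.4393,-0.2162,-0.0219,-13.04,9.26,-70.36]))
s=sensors.sense();print(s['time'],s['tool_pos'],s['tcp_rot'],s['ft_force'],s['finger_gap'],loadcur()[0],s['joint_pos'])
snap('side','s1.png');snap('top','t1.png')
a=cv2.imread('pics/t1.png')[140:265,295:475];b=cv2.imread('pics/s1.png')[60:210,245:395]
cv2.imwrite('pics/c1.png',np.hstack([cv2.resize(a,(400,278),interpolation=2),cv2.resize(b,(278,278),interpolation=2)]))
```

```text
1.7 [ 557.71229567 -171.0785667   261.48282646] [1.64985823e+02 2.49696989e-02 9.48881087e+01] [0.58845013 0.23214995 0.99424354] 46.98412420073575 [ 558.11994525 -169.75175606  261.192     ] [-26.90030151  -8.62571413 100.21481413   8.07483737  75.69279398
 -32.91700397]
```

View pics/c1.png

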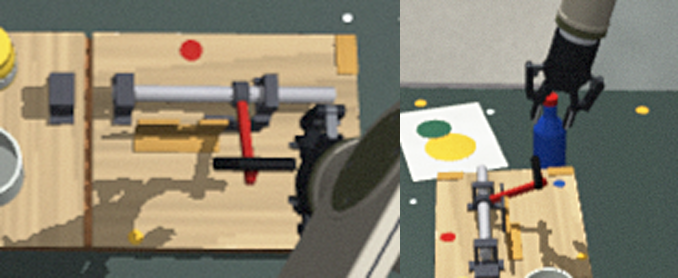

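Call:
move_arm([
  [[0, 0, 0.035, 0, 0, 0], [0, 0, 0.07, 0, 0, 0], [0, 0, 0.08, 0, 0, 0], [0, 0, 0.09, 0, 0, 0], [0, 0, 0.1, 0, 0, 0], [0, 0, 0.1, 0, 0, 0]],
])

```text
time: 2.4
tool_pos: [583.9, -167.5, 164.3]
tcp_rot: [165.0, -0.0, 95.0]
ft_force: [-0.6, -0.8, -0.9]
finger_gap: 46.8
```

Run:
```python
from h import *
savecur(apply(loadcur(),[0,0,.1,0,0,0]))
s=sensors.sense();print(s['time'],s['tool_pos'],s['tcp_rot'],s['ft_force'],s['finger_gap'],loadcur()[0])
snap('side','s2.png');snap('top','t2.png')
a=cv2.imread('pics/t2.png')[140:265,295:475];b=cv2.imread('pics/s2.png')[110:210,255:355]
cv2.imwrite('pics/c2.png',np.hstack([cv2.resize(a,(400,400),interpolation=2),cv2.resize(b,(400,400),interpolation=2)]))
```

```text
2.4 [ 583.88215698 -167.53257409  164.27556649] [ 1.65022216e+02 -7.68365272e-03  9.50088456e+01] [-0.61078363 -0.77757089 -0.92903002] 46.81525235298631 [ 583.90368129 -167.49749163  164.59946795]
```

View pics/c2.png

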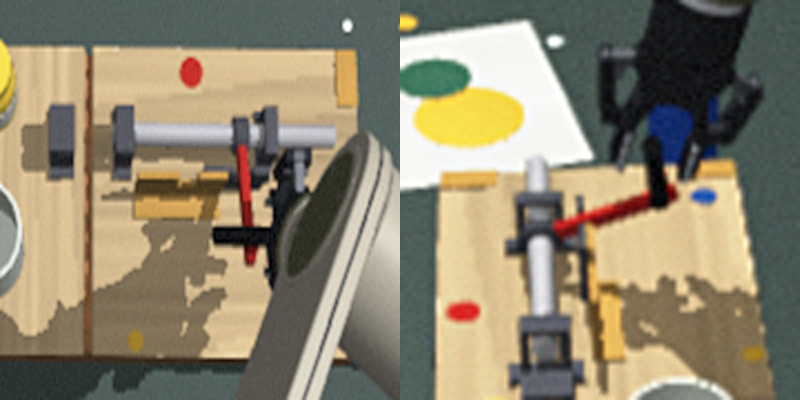

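Call:
move_arm([
  [[0, 0, 0, 0, 0, 0], [0, 0, 0, 0, 0, 0], [0, 0, 0, 0, 0, 0], [0, 0, 0, 0, 0, 0], [0, 0, 0, 0, 0, 0], [0, 0, 0, 0, 0, 0]],
], grip=0, newtons=25)

```text
time: 3.1
tool_pos: [584.8, -167.7, 165.9]
tcp_rot: [164.9, 0.1, 95.0]
ft_force: [2.7, 0.7, 5.9]
finger_gap: 14.9
```

Run:
```python
from h import *
s=sensors.sense();print(s['time'],s['tool_pos'],s['tcp_rot'],s['ft_force'],s['wrist_torque'],s['finger_gap'],loadcur()[0])
# bar radius estimate offsets; plan lift
cur=loadcur()
for th in (.05,.1,.15,.2,.25,.3,.35,.4,.45,.5,.55,.6): print(th,row(cur,pose(th,0)))
```

```text
3.1 [ 584.79850534 -167.73169518  165.87740974] [1.64869763e+02 5.96082967e-02 9.50108241e+01] [2.68952332 0.74562169 5.8656548 ] [ 0.10615583 -0.45139423 -0.05251384] 14.945986081969043 [ 583.90368129 -167.49749163  164.59946795]
0.05 [0.0, 0.0037, -0.0037, 2.86, 0.0, -0.0]
0.1 [0.0, 0.0075, -0.0072, 5.73, 0.0, -0.0]
0.15 [0.0, 0.0116, -0.0106, 8.59, 0.0, -0.0]
0.2 [0.0, 0.0158, -0.0137, 11.46, 0.0, -0.0]
0.25 [0.0, 0.0201, -0.0166, 14.32, 0.0, -0.0]
0.3 [0.0, 0.0246, -0.0193, 17.19, 0.0, -0.01]
0.35 [0.0, 0.0292, -0.0218, 20.05, 0.0, -0.01]
0.4 [0.0, 0.034, -0.024, 22.92, 0.0, -0.01]
0.45 [0.0, 0.0388, -0.026, 25.78, 0.0, -0.01]
0.5 [0.0, 0.0437, -0.0278, 28.65, 0.0, -0.01]
0.55 [0.0, 0.0487, -0.0293, 31.51, 0.0, -0.01]
0.6 [0.0, 0.0538, -0.0305, 34.38, 0.0, -0.01]
```

Call:
move_arm([
  [[0, 0.0018, -0.0018, 1.43, 0, 0], [0, 0.0037, -0.0037, 2.86, 0, 0], [0, 0.0056, -0.0055, 4.3, 0, 0], [0, 0.0075, -0.0072, 5.73, 0, 0], [0, 0.0095, -0.009, 7.16, 0, 0], [0, 0.0116, -0.0106, 8.59, 0, 0], [0, 0.0137, -0.0122, 10.0, 0, 0], [0, 0.0158, -0.0137, 11.46, 0, 0], [0, 0.0158, -0.0137, 11.46, 0, 0]],
])

```text
time: 4.0
tool_pos: [595.6, -166.4, 182.1]
tcp_rot: [176.6, 0.0, 95.0]
ft_force: [-5.8, 1.0, 4.1]
finger_gap: 15.0
```

Run:
```python
from h import *
savecur(apply(loadcur(),[0, 0.0158, -0.0137, 11.46, 0, 0]))
s=sensors.sense();print(s['time'],s['tool_pos'],s['tcp_rot'],s['ft_force'],s['wrist_torque'],s['finger_gap'],loadcur()[0])
cur=loadcur()
for th in (.25,.3,.35,.4,.45,.5,.55,.6): print(th,row(cur,pose(th,0)))
```

```text
4.0 [ 595.61683985 -166.40900147  182.114999  ] [1.76610332e+02 3.09275843e-03 9.50384723e+01] [-5.79922504  1.01615403  4.13074395] [-0.01007303  0.60183103 -0.04197018] 15.010195975877592 [ 595.57460044 -166.47328757  181.92201546]
0.25 [0.0, 0.0036, -0.0037, 2.86, 0.0, -0.01]
0.3 [0.0, 0.0075, -0.0073, 5.73, 0.0, -0.01]
0.35 [0.0, 0.0115, -0.0106, 8.59, 0.0, -0.01]
0.4 [0.0, 0.0157, -0.0137, 11.46, 0.0, -0.01]
0.45 [0.0, 0.0201, -0.0167, 14.32, 0.0, -0.01]
0.5 [0.0, 0.0246, -0.0193, 17.19, 0.0, -0.01]
0.55 [0.0, 0.0292, -0.0218, 20.05, 0.0, -0.01]
0.6 [0.0, 0.0339, -0.0241, 22.92, 0.0, -0.01]
```

Low forces; continue to 0.58 rad.

Call:
move_arm([
  [[0, 0.0036, -0.0037, 2.86, 0, 0], [0, 0.0075, -0.0073, 5.73, 0, 0], [0, 0.0115, -0.0106, 8.59, 0, 0], [0, 0.0157, -0.0137, 11.46, 0, 0], [0, 0.0201, -0.0167, 14.32, 0, 0], [0, 0.0246, -0.0193, 17.19, 0, 0], [0, 0.0292, -0.0218, 20.05, 0, 0], [0, 0.0339, -0.0241, 22.92, 0, 0], [0, 0.0339, -0.0241, 22.92, 0, 0]],
])

```text
time: 4.9
tool_pos: [627.6, -163.5, 208.6]
tcp_rot: [-160.4, 0.0, 95.0]
ft_force: [-4.1, -0.0, 8.7]
finger_gap: 14.9
```

Run:
```python
from h import *
savecur(apply(loadcur(),[0, 0.0339, -0.0241, 22.92, 0, 0]))
s=sensors.sense();print(s['time'],s['tool_pos'],s['tcp_rot'],s['ft_force'],s['wrist_torque'],s['finger_gap'],loadcur()[0])
cur=loadcur()
for b in (.02,.04,.06,.07): print(b,row(cur,pose(.6,b)))
snap('side','s3.png');snap('top','t3.png')
a=cv2.imread('pics/t3.png')[140:265,295:475];b=cv2.imread('pics/s3.png')[110:210,255:355]
cv2.imwrite('pics/c3.png',np.hstack([cv2.resize(a,(400,278),interpolation=2),cv2.resize(b,(400,400),interpolation=2)[:278]]))
```

```text
4.9 [ 627.55576343 -163.52922088  208.55761016] [-1.60363513e+02  4.42393227e-03  9.50140984e+01] [-4.11048532 -0.01403774  8.6864455 ] [ 0.02686174  1.00355282 -0.00645842] 14.884915727016551 [ 627.79807867 -163.64681034  208.06926153]
0.02 [0.02, 0.0, 0.0, -0.0, 0.0, -0.01]
0.04 [0.04, 0.0, 0.0, -0.0, 0.0, -0.01]
0.06 [0.06, 0.0, 0.0, -0.0, 0.0, -0.01]
0.07 [0.07, 0.0, 0.0, -0.0, 0.0, -0.01]
```

View pics/c3.png

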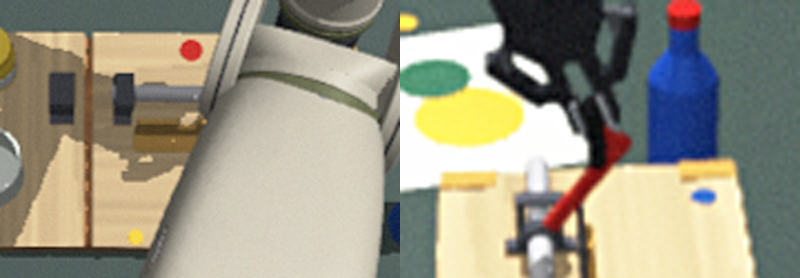

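Call:
move_arm([
  [[0.005, 0, 0, 0, 0, 0], [0.012, 0, 0, 0, 0, 0], [0.02, 0, 0, 0, 0, 0], [0.028, 0, 0, 0, 0, 0], [0.036, 0, 0, 0, 0, 0], [0.044, 0, 0, 0, 0, 0], [0.052, 0, 0, 0, 0, 0], [0.06, 0, 0, 0, 0, 0], [0.066, 0, 0, 0, 0, 0], [0.07, 0, 0, 0, 0, 0], [0.072, 0, 0, 0, 0, 0], [0.072, 0, 0, 0, 0, 0], [0.072, 0, 0, 0, 0, 0]],
])

```text
time: 6.3
tool_pos: [621.1, -91.2, 208.5]
tcp_rot: [-160.6, -0.0, 95.0]
ft_force: [-3.6, 0.2, 5.1]
finger_gap: 15.0
```

Run:
```python
from h import *
savecur(apply(loadcur(),[0.072,0,0,0,0,0]))
s=sensors.sense();print(s['time'],s['tool_pos'],s['tcp_rot'],s['ft_force'],s['wrist_torque'],s['finger_gap'],loadcur()[0])
cur=loadcur()
for th in (.55,.5,.45,.42,.4,.38,.36,.34,.3,.25,.2): print(th,row(cur,pose(th,.072)))
snap('side','s4.png');snap('top','t4.png')
a=cv2.imread('pics/t4.png')[140:265,295:475];b=cv2.imread('pics/s4.png')[110:210,255:355]
cv2.imwrite('pics/c4.png',np.hstack([cv2.resize(a,(400,278),interpolation=2),cv2.resize(b,(400,400),interpolation=2)[:278]]))
```

```text
6.3 [621.08020184 -91.1597925  208.51633725] [-1.60582221e+02 -2.27316131e-02  9.50358847e+01] [-3.57136136  0.24918787  5.10582966] [ 0.05753442  0.5587038  -0.04431949] 14.956392886634875 [621.51037947 -91.92188568 208.06477433]
0.55 [0.0, -0.0035, 0.0039, -2.87, 0.0, -0.01]
0.5 [0.0, -0.0067, 0.008, -5.73, 0.0, -0.01]
0.45 [0.0, -0.0098, 0.0122, -8.6, 0.0, -0.01]
0.42 [0.0, -0.0116, 0.0149, -10.32, 0.0, -0.01]
0.4 [0.0, -0.0127, 0.0166, -11.46, 0.0, -0.01]
0.38 [0.0, -0.0138, 0.0184, -12.61, 0.0, -0.01]
0.36 [0.0, -0.0148, 0.0202, -13.75, 0.0, -0.01]
0.34 [0.0, -0.0158, 0.0221, -14.9, 0.0, -0.01]
0.3 [0.0, -0.0178, 0.0258, -17.19, 0.0, -0.01]
0.25 [0.0, -0.0199, 0.0305, -20.06, 0.0, -0.01]
0.2 [0.0, -0.0219, 0.0354, -22.92, 0.0, -0.01]
```

View pics/c4.png

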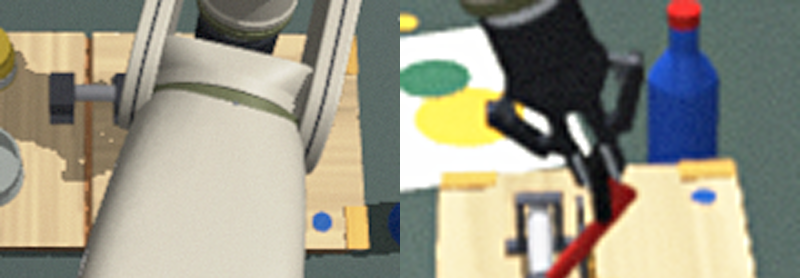

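The rod has moved along with the handle and its nose has reached the keeper (crop 75,95). Lower gently to 0.38 and feel.

Call:
move_arm([
  [[0, -0.0035, 0.0039, -2.87, 0, 0], [0, -0.0067, 0.008, -5.73, 0, 0], [0, -0.0098, 0.0122, -8.6, 0, 0], [0, -0.0116, 0.0149, -10.32, 0, 0], [0, -0.0127, 0.0166, -11.46, 0, 0], [0, -0.0138, 0.0184, -12.61, 0, 0], [0, -0.0138, 0.0184, -12.61, 0, 0]],
])

```text
time: 7.1
tool_pos: [603.5, -93.0, 196.6]
tcp_rot: [-173.5, 0.0, 95.0]
ft_force: [3.5, 1.3, 6.4]
finger_gap: 15.2
```

Run:
```python
from h import *
savecur(apply(loadcur(),[0, -0.0138, 0.0184, -12.61, 0, 0]))
s=sensors.sense();print(s['time'],s['tool_pos'],s['tcp_rot'],s['ft_force'],s['wrist_torque'],s['finger_gap'],loadcur()[0])
cur=loadcur()
for th in (.36,.34,.32,.3,.25,.2,.15,.1,.05,0,-.01): print(th,row(cur,pose(th,.072)))
```

```text
7.1 [603.45540482 -93.003944   196.55473441] [-1.73477655e+02  6.14493736e-03  9.50372062e+01] [3.49353559 1.32435065 6.43440586] [ 0.21482964 -0.34335118 -0.06211054] 15.215392756329235 [602.45975772 -93.59274024 195.2865876 ]
0.36 [0.0, -0.0014, 0.0016, -1.14, 0.0, -0.01]
0.34 [0.0, -0.0028, 0.0031, -2.29, 0.0, -0.01]
0.32 [0.0, -0.0042, 0.0047, -3.44, 0.0, -0.01]
0.3 [0.0, -0.0055, 0.0063, -4.58, 0.0, -0.01]
0.25 [0.0, -0.0086, 0.0105, -7.45, 0.0, -0.01]
0.2 [0.0, -0.0116, 0.0148, -10.31, 0.0, -0.01]
0.15 [0.0, -0.0143, 0.0193, -13.18, 0.0, -0.01]
0.1 [0.0, -0.0168, 0.0239, -16.04, 0.0, -0.01]
0.05 [0.0, -0.0191, 0.0286, -18.91, 0.0, -0.01]
0 [0.0, -0.0212, 0.0334, -21.77, 0.0, -0.01]
-0.01 [0.0, -0.0215, 0.0344, -22.34, 0.0, -0.01]
```

Call:
move_arm([
  [[0, -0.0014, 0.0016, -1.14, 0, 0], [0, -0.0028, 0.0031, -2.29, 0, 0], [0, -0.0028, 0.0031, -2.29, 0, 0]],
])

```text
time: 7.4
tool_pos: [602.5, -93.1, 195.3]
tcp_rot: [-176.1, 0.0, 95.1]
ft_force: [10.6, 2.3, 8.3]
finger_gap: 14.8
```

Run:
```python
from h import *
savecur(apply(loadcur(),[0, -0.0028, 0.0031, -2.29, 0, 0]))
s=sensors.sense();print(s['time'],s['tool_pos'],s['tcp_rot'],s['ft_force'],s['wrist_torque'],s['finger_gap'],loadcur()[0])
snap('side','s5.png')
b=cv2.imread('pics/s5.png')[110:210,255:355]
cv2.imwrite('pics/c5.png',cv2.resize(b,(500,500),interpolation=2))
```

```text
7.4 [602.46408511 -93.12348459 195.30454544] [-1.76061504e+02  4.24932206e-02  9.50574157e+01] [10.63042519  2.25966699  8.26455776] [ 0.39597037 -1.42549008  0.04724507] 14.842970059858764 [599.32587981 -93.86764068 192.53827194]
```

View pics/c5.png

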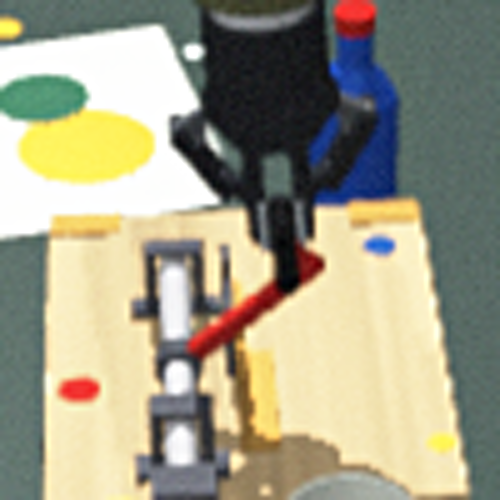

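Run:
```python
from h import *
cur=loadcur()
for th in (.38,.42,.46): print(th,row(cur,pose(th,.072)))
a=cv2.imread('pics/t0.png')[185:215,345:415];b=cv2.imread('pics/s0.png')[155:205,285:325]
cv2.imwrite('pics/z0.png',cv2.resize(a,None,fx=11,fy=11,interpolation=2));cv2.imwrite('pics/z1.png',cv2.resize(b,None,fx=11,fy=11,interpolation=2))
b=cv2.imread('pics/s3.png')[155:205,285:325];cv2.imwrite('pics/z2.png',cv2.resize(b,None,fx=11,fy=11,interpolation=2))
T=load('t0');S=load('s0');p=np.load('p.npy')
for y in (-80,-60,-44,-28,-16,0,24): print(y,((proj(T,c2w(p,[[5,y,141],[5,y,115],[5,y,80]]))-[345,185])*11).round().tolist(),((proj(S,c2w(p,[[5,y,141],[5,y,80]]))-[285,155])*11).round().tolist())
```

```text
0.38 [0.0, 0.0029, -0.003, 2.29, 0.0, -0.01]
0.42 [0.0, 0.006, -0.0058, 4.58, 0.0, -0.01]
0.46 [0.0, 0.0091, -0.0086, 6.88, 0.0, -0.01]
-80 [[573.0, 108.0], [553.0, 134.0], [526.0, 168.0]] [[190.0, 126.0], [194.0, 290.0]]
-60 [[486.0, 107.0], [468.0, 133.0], [444.0, 167.0]] [[194.0, 166.0], [197.0, 331.0]]
-44 [[416.0, 107.0], [400.0, 133.0], [378.0, 166.0]] [[196.0, 198.0], [200.0, 364.0]]
-28 [[347.0, 106.0], [331.0, 132.0], [312.0, 165.0]] [[199.0, 231.0], [202.0, 397.0]]
-16 [[294.0, 105.0], [280.0, 132.0], [263.0, 165.0]] [[201.0, 257.0], [204.0, 423.0]]
0 [[224.0, 105.0], [212.0, 131.0], [197.0, 164.0]] [[203.0, 291.0], [207.0, 457.0]]
24 [[120.0, 104.0], [110.0, 130.0], [98.0, 163.0]] [[208.0, 342.0], [211.0, 509.0]]
```

View pics/z0.png

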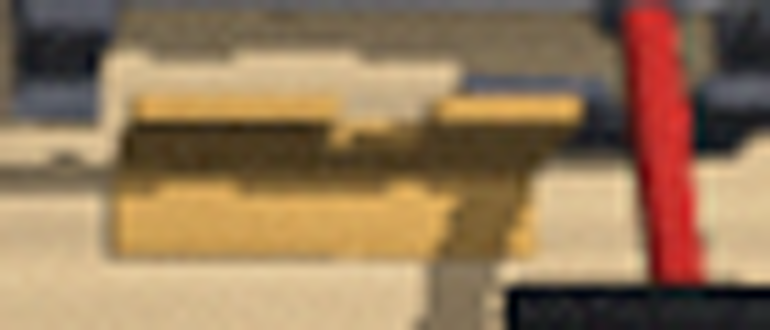

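View pics/z1.png

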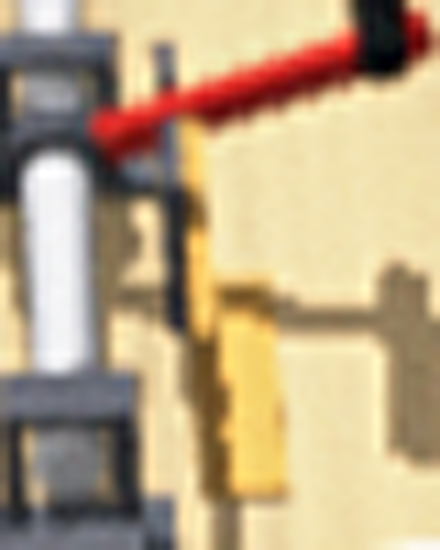

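View pics/z2.png

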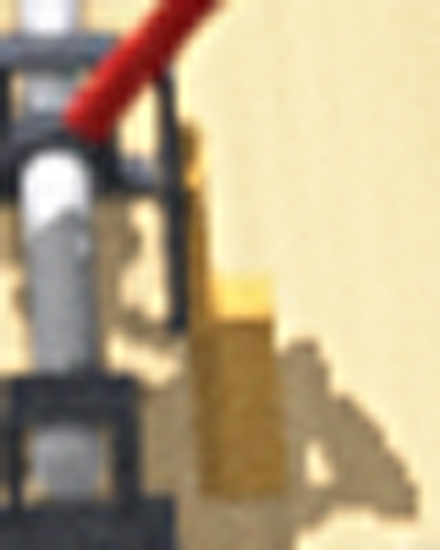

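Call:
move_arm([
  [[0, 0.0029, -0.003, 2.29, 0, 0], [0, 0.006, -0.0058, 4.58, 0, 0], [0, 0.0091, -0.0086, 6.88, 0, 0], [0, 0.0106, -0.01, 8, 0, 0], [-0.003, 0.0106, -0.01, 8, 0, 0], [-0.006, 0.0106, -0.01, 8, 0, 0], [-0.009, 0.0106, -0.01, 8, 0, 0], [-0.009, 0.0106, -0.01, 8, 0, 0], [-0.009, 0.0106, -0.01, 8, 0, 0]],
])

```text
time: 8.35
tool_pos: [611.3, -102.0, 201.7]
tcp_rot: [-167.5, 0.0, 95.0]
ft_force: [-2.9, -1.3, 4.3]
finger_gap: 15.0
```

Run:
```python
from h import *
savecur(apply(loadcur(),[-0.009, 0.0106, -0.01, 8, 0, 0]))
s=sensors.sense();print(s['time'],s['tool_pos'],s['tcp_rot'],s['ft_force'],s['wrist_torque'],s['finger_gap'],loadcur()[0])
cur=loadcur()
for th in (.45,.42,.39,.37,.35,.33): print(th,row(cur,pose(th,.063)))
```

```text
8.35 [ 611.32405887 -101.95504979  201.66903133] [-1.67512891e+02  1.70144942e-02  9.49986757e+01] [-2.94684051 -1.33566719  4.26426496] [-0.19009148  0.25695061  0.06225308] 14.968872872811023 [ 611.41714146 -101.84161576  201.68032385]
0.45 [0.0, -0.0019, 0.0024, -1.7, 0.0, -0.01]
0.42 [0.0, -0.004, 0.0048, -3.42, 0.0, -0.01]
0.39 [0.0, -0.006, 0.0072, -5.13, 0.0, -0.01]
0.37 [0.0, -0.0072, 0.0089, -6.28, 0.0, -0.01]
0.35 [0.0, -0.0085, 0.0106, -7.43, 0.0, -0.01]
0.33 [0.0, -0.0097, 0.0123, -8.57, 0.0, -0.01]
```

Call:
move_arm([
  [[0, -0.0019, 0.0024, -1.7, 0, 0], [0, -0.004, 0.0048, -3.42, 0, 0], [0, -0.006, 0.0072, -5.13, 0, 0], [0, -0.0072, 0.0089, -6.28, 0, 0], [0, -0.0085, 0.0106, -7.43, 0, 0], [0, -0.0085, 0.0106, -7.43, 0, 0]],
])

```text
time: 8.95
tool_pos: [600.4, -102.7, 193.0]
tcp_rot: [-175.0, -0.0, 95.0]
ft_force: [-2.2, -1.1, 2.0]
finger_gap: 15.0
```

Run:
```python
from h import *
savecur(apply(loadcur(),[0, -0.0085, 0.0106, -7.43, 0, 0]))
s=sensors.sense();print(s['time'],s['tool_pos'],s['tcp_rot'],s['ft_force'],s['wrist_torque'],s['finger_gap'],loadcur()[0])
cur=loadcur()
for th in (.33,.3,.27,.25,.2,.15,.1,.05,0): print(th,row(cur,pose(th,.063)))
```

```text
8.95 [ 600.44686762 -102.73196307  192.95591427] [-1.74976510e+02 -4.07614102e-03  9.50007295e+01] [-2.18317996 -1.14787541  1.97612005] [-0.05977245  0.12136972  0.0153604 ] 15.027892677411234 [ 600.86785741 -102.76694156  193.16760524]
0.33 [0.0, -0.0014, 0.0015, -1.14, 0.0, -0.01]
0.3 [0.0, -0.0035, 0.0039, -2.86, 0.0, -0.01]
0.27 [0.0, -0.0055, 0.0063, -4.58, 0.0, -0.01]
0.25 [0.0, -0.0068, 0.0079, -5.73, 0.0, -0.01]
0.2 [0.0, -0.0099, 0.0122, -8.59, 0.0, -0.01]
0.15 [0.0, -0.0127, 0.0165, -11.46, 0.0, -0.01]
0.1 [0.0, -0.0154, 0.0211, -14.32, 0.0, -0.01]
0.05 [0.0, -0.0178, 0.0257, -17.19, 0.0, -0.01]
0 [0.0, -0.02, 0.0305, -20.05, 0.0, -0.01]
```

It's in: no resistance at 0.35. Lower the rest to about 0.15, check, then go on.

Call:
move_arm([
  [[0, -0.0014, 0.0015, -1.14, 0, 0], [0, -0.0035, 0.0039, -2.86, 0, 0], [0, -0.0068, 0.0079, -5.73, 0, 0], [0, -0.0099, 0.0122, -8.59, 0, 0], [0, -0.0127, 0.0165, -11.46, 0, 0], [0, -0.0127, 0.0165, -11.46, 0, 0]],
])

```text
time: 9.55
tool_pos: [585.5, -103.8, 176.3]
tcp_rot: [173.6, -0.0, 95.0]
ft_force: [1.1, -0.8, -1.6]
finger_gap: 15.1
```

Run:
```python
from h import *
savecur(apply(loadcur(),[0, -0.0127, 0.0165, -11.46, 0, 0]))
s=sensors.sense();print(s['time'],s['tool_pos'],s['tcp_rot'],s['ft_force'],s['wrist_torque'],s['finger_gap'],loadcur()[0])
cur=loadcur()
for th in (.1,.05,.02,0): print(th,row(cur,pose(th,.063)))
```

```text
9.55 [ 585.48154629 -103.76679012  176.26453985] [ 1.73579563e+02 -4.45494382e-02  9.49844472e+01] [ 1.08037706 -0.83394954 -1.55849623] [-0.00396289 -0.24911778 -0.03656731] 15.059469755496075 [ 586.81873599 -103.99950311  177.84954468]
0.1 [0.0, -0.0035, 0.0039, -2.86, 0.0, -0.0]
0.05 [0.0, -0.0068, 0.008, -5.73, 0.0, -0.0]
0.02 [0.0, -0.0087, 0.0105, -7.44, 0.0, -0.0]
0 [0.0, -0.0099, 0.0123, -8.59, 0.0, -0.0]
```

Call:
move_arm([
  [[0, -0.0018, 0.0019, -1.43, 0, 0], [0, -0.0035, 0.0039, -2.86, 0, 0], [0, -0.0068, 0.008, -5.73, 0, 0], [0, -0.0087, 0.0105, -7.44, 0, 0], [0, -0.0099, 0.0123, -8.59, 0, 0], [0, -0.0099, 0.0123, -8.59, 0, 0], [0, -0.0099, 0.0123, -8.59, 0, 0]],
])

```text
time: 10.25
tool_pos: [579.4, -104.8, 165.8]
tcp_rot: [164.9, 0.0, 95.0]
ft_force: [-2.1, 1.6, 7.0]
finger_gap: 15.3
```

Run:
```python
from h import *
savecur(apply(loadcur(),[0, -0.0099, 0.0123, -8.59, 0, 0]))
s=sensors.sense();print(s['time'],s['tool_pos'],s['tcp_rot'],s['ft_force'],s['wrist_torque'],s['finger_gap'],loadcur()[0])
```

```text
10.25 [ 579.36929912 -104.81839934  165.78554094] [1.64887691e+02 3.39315343e-02 9.50089926e+01] [-2.10591212  1.63362676  7.03405063] [ 0.03102133  0.24151693 -0.02411319] 15.281393474773479 [ 578.38626605 -104.73956163  164.52116278]
```

Call:
move_arm([
  [[0, 0, 0, 0, 0, 0], [0, 0, 0, 0, 0, 0], [0, 0, 0, 0, 0, 0], [0, 0, 0, 0, 0, 0], [0, 0, 0, 0, 0, 0]],
], grip=0.55)

```text
time: 10.75
tool_pos: [578.3, -104.6, 164.2]
tcp_rot: [165.0, -0.0, 95.0]
ft_force: [-0.6, -0.1, -0.3]
finger_gap: 47.1
```

Call:
move_arm([
  [[0, 0, -0.015, 0, 0, 0], [0, 0, -0.04, 0, 0, 0], [0, 0, -0.08, 0, 0, 0], [0, 0, -0.12, 0, 0, 0], [0, 0, -0.16, 0, 0, 0], [0, -0.05, -0.2, 0, 0, 0], [-0.05, -0.09, -0.2, 0, 0, 0], [-0.1, -0.12, -0.2, 0, 0, 0], [-0.15, -0.14, -0.2, 0, 0, 0], [-0.2, -0.14, -0.2, 0, 0, 0], [-0.24, -0.14, -0.2, 0, 0, 0], [-0.24, -0.14, -0.2, 0, 0, 0], [-0.24, -0.14, -0.2, 0, 0, 0]],
])

```text
time: 12.05
tool_pos: [411.9, -362.7, 321.7]
tcp_rot: [165.0, 0.0, 94.8]
ft_force: [0.3, 0.0, 0.1]
finger_gap: 46.9
```

Run:
```python
from h import *
s=sensors.sense();print(s['time'],s['tool_pos'],s['ft_force'],s['finger_gap'])
snap('side','s6.png');snap('top','t6.png')
a=cv2.imread('pics/t6.png')[140:265,255:475];b=cv2.imread('pics/s6.png')[135:280,245:375]
cv2.imwrite('pics/t6c.png',cv2.resize(a,None,fx=3.6,fy=3.6,interpolation=2));cv2.imwrite('pics/s6c.png',cv2.resize(b,None,fx=4,fy=4,interpolation=2))
p=np.load('p.npy');
for th in(0,.4):
  for bo in (.063,):
    e=np.radians(32.3)+th; g=np.array([45-112.6*np.cos(e),-100+1000*bo,115+112.6*np.sin(e)])+np.array([[0,45,0],[0,-45,0]])
    print(th,((proj(load('t6'),c2w(p,g))-[255,140])*3.6).round(),((proj(load('s6'),c2w(p,g))-[245,135])*4).round())
```

```text
12.05 [ 411.93881837 -362.73983283  321.74857087] [0.33414901 0.00999435 0.0896167 ] 46.86965692113738
0 [[392. 264.]
 [527. 266.]] [[305. 154.]
 [297.  87.]]
0.4 [[397. 208.]
 [535. 209.]] [[265. 121.]
 [258.  55.]]
```

View pics/t6c.png

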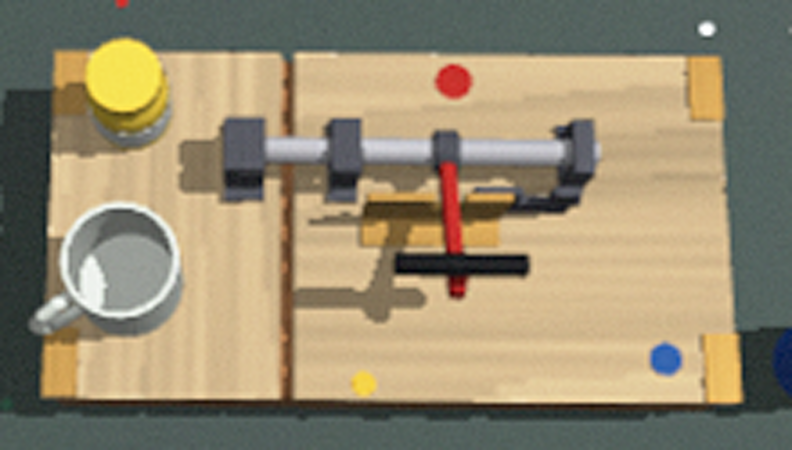

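View pics/s6c.png

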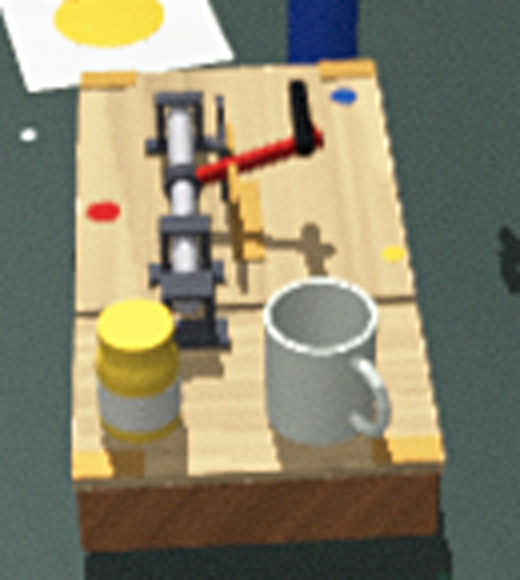

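The bar sits at crop (396–528, 265). The prediction for handle 0 and bolt 0.063 is (392–527, 265), so the handle is fully down. The rod nose is in the keeper at (250, 150), and the jar and mug haven't moved.

```bash
python3 -c "
from bench import hand_in
print(hand_in())"
```

```text
the job is handed in; nothing more can be done
None
```

The chest is bolted: the rod's nose is in the keeper and the handle is fully down in the locking notch. I handed the job in at about 12 s of the 54 s allowed.

**What I did:** I gripped one half of the grip bar at 25 N and raised the handle along its arc to 0.6 rad. I slid the bolt to 0.072 and lowered to feel for the notch, but met solid resistance there at about 14 N. I stopped and lifted clear. An enlarged crop of the first overhead picture showed the notch centre near 0.063. I moved back to that point, and the handle went down with no resistance until it reached the bottom. Then I released it and backed the gripper away.

**Last checks:**
- **Bar position:** in the final overhead picture it matches handle 0 and bolt 0.063 to about 1 pixel, and is far from where it would be if the handle lay on top of the plate.
- **Force on the gripper:** close to zero after release. The highest wrist force I read was about 14 N.
- **Other items:** in the before and after pictures the jar and mug look unmoved, and I saw no change to the bottle. I did not check the brush in the last pictures, but the arm never went near it.

**Where a check disagreed:** my first guess of 0.072 assumed the notch was centred in the brass plate, and it was about 9 mm off. In the side view the bar is a few pixels from its predicted place (measured at about the same amount before the move), so I put that down to reading error.

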